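# Pin the sprung tweezers into their stand and hold them at the marked gap

## Robot

A 6-joint arm with a two-finger parallel gripper is mounted at the origin on a cart in front of the work surface, level with it; the furniture and walls round the work are solid. World frame = base frame: x ahead of the robot, y to its left, z up, the work surface at z = 0. Lengths are in m, angles in rad, forces in N, time in s.
With the tool pointing down it reaches from about 0.3 to 0.875 m from the base axis. Payload 6.4 kg.
Tool frame: the origin (TCP) lies midway between the tips of the shut fingers; the grasp point (between the pads) lies 19 mm behind it; z points along the fingers, y is the direction in which the jaws open and shut (so a half turn about z gives the same grasp; the last joint's range is limited). The gripper opens to 85 mm and grips with 20 to 120 N. Pads are 22 mm wide; open, the fingers measure 114 mm over their backs; the gripper's body (76 mm by 85 mm) begins 54 mm behind the grasp point. The pads swing forward as they close: fully open they stand 13 mm farther back than shut.
Start: joints at [1.115, 0.181, 1.607, -0, 1.354, -0.206], TCP at [0.142, 0.557, 0.231] pointing down, gripper open.
Joint ranges: [-2.99, 2.99], [-0.89, 2.07], [0.3, 2.58], [-1.14, 4.28], [0, 2.63], [-3.12, 3.12]. Speed limits (rad/s): [2.57, 2.57, 3.01, 3.14, 3.14, 3.14].

## Interface

Orientations are given as a unit quaternion [w, x, y, z].
In Python, from bench import get_obs, camera, hand_in gives the robot as it stands.
- The arm moves only by the tool drive_tool, never from a script. Its argument "deltas" is a list of rows, each a list of 2 entries, a list of its own where there are three numbers: the shift along the world's x, y, z in m, then the turn about the world's z in rad. A call has 1 to 10 rows; each row shifts and turns the pose as measured when the row begins; what a row does not reach is not made up. A row lasts 1/10 s, in which the tool goes at most 50 mm and 8.59 degrees, less where a joint would pass 70% of its speed; a pose out of reach is approached as far as the arm can. A call is refused whole if a number of a shift passes 0.05 or a number of a turn 0.15, either way. A call with a gripper value outside its range is refused whole. "gripper" is the opening, from 0 (shut) to 1 (fully open), set as the call begins (left out, the last holds). The fingers move at their own pace and stop on an object; the grip force is fixed at half the most. Time passes only in rows, so rows that do not move let the fingers close. It gives the time, the measured TCP pose, the force and the opening at its end, in the units of the state.
- get_obs(): the state, without advancing time (a new reading comes with each control period).
- camera(name): name is "scene" or "top" or "wrist"; returns a dict with "frame" (480x640x3 uint8, red, green, blue), "fx", "fy", "cx", "cy" (pixels), "eye" and "attitude" of the camera in the world. Camera axes: x right, y down, z forward; pixel columns grow to the right and rows downward; lengths in m; the calibration is good to about 2 mm. A picture is of the moment at which its call begins. There is no depth.
- hand_in(): hands the job in, once; it reports no verdict.
The state is a dict: "time_s": time; "q": joint angles; "dq": joint speeds; "joint_efforts": joint torques, N m; "eef_pos": TCP position; "eef_rot": TCP orientation; "wrist_force": force on the tool from outside, world axes, zero at the start; "torque": the same for the moment, N m; "opening": opening from 0.0 (shut) to 1.0 (fully open).
Only numpy, scipy, OpenCV 4.12 (cv2) and the standard library are available. Lean on these libraries where they do the work, as an engineer would, in place of code of your own. Each camera call takes 0.05 s, during which the arm holds its last target.

## Task

Take the headed pin out of its block and push it down through the holes of the stand's fork and the tweezers' lug until its head sits flat on the fork. Then squeeze the two tweezer blades at their ribbed finger rests until each tip stands over its own dark line on the setting plate, never letting the tips meet, and hold them steady there: the program finishes while the fingers still hold the gap. Leave the sensor, filter and clamp where they are.

Things in the scene. Friction and masses are not known exactly. Their poses are not given: they have to be found in the camera images.
- stand: Metal stand fixed to the worktop: dark base plate 240 (x) x 70 (y) x 12 mm, aluminium fork at its -x end, steel tweezers lying level along its x axis with tips to +x, blades opening sideways (left = +y). Origin: middle of the underside, z up. Tips point to the robot's left, within about 20 degrees. Tallest part: the fork's top, 58 mm above the worktop.
- fork_mouth (a point): Centre of the hole's mouth on the fork's top face, 58 mm above the worktop, 80 mm to -x of the stand's origin; axes as the stand. The vertical hole, 12 mm across, runs through upper cheek, tweezers' lug and lower cheek, already in line, and ends 38 mm above the worktop with 26 mm free below. Cheeks 34 mm wide, 36 mm long.
- pin: Loose steel headed pin, about 45 g, upright in its block. Head: cylinder 20 mm across, 18 mm high, the part to grip; shank 9 mm across, 34 mm long below the head, last 5 mm tapered. Origin: on the axis at the head's underside (40 mm above the worktop at the start); z up along the axis. Seated, its origin lies at fork_mouth.
- pin_block: Dark metal block 46x46x40 mm fixed to the worktop, 12 mm hole from top to bottom, in which the pin is parked with its head on the block's top. Origin: middle of the underside.
- blade_left: The +y blade: steel strip 3 mm thick, 7 to 12 mm high, mid-height 48 mm above the worktop. Origin: hinge at the butt; x runs to the tip, 150 mm away. Rests 0.113 rad outwards; turns inwards, independently of the other, against its spring: at the finger rest 1.2 N to start, 4 to 7 N at the gaps asked, 9 N when shut. Under the rests is free room down to the base plate, 12 mm above the worktop.
- blade_right: The -y blade, mirror image of blade_left.
- rest_left (a point): Outermost point of the left blade's ribbed, slightly bulging finger rest, 85 mm from the hinge, 48 mm above the worktop, 10 mm high. Moves with the blade. The rests are 33 mm apart at the start, 17 to 25 mm at the asked gap; a tip moves about 1.76 times as far as its rest. The setting plate's near edge is 33 to 57 mm farther towards the tips, measured along the stand.
- rest_right (a point): The same point on the right blade.
- tip_left (a point): Point of the left blade, 42 mm above the worktop, 4 mm above the setting plate. Moves with the blade; the tips are about 40 mm apart at the start.
- tip_right (a point): Point of the right blade.
- setting_plate: Aluminium plate 40 (x) x 56 (y) mm fixed on the stand below the tips, top 38 mm above the worktop, with two straight dark lines, 5 mm wide, converging towards +x. Its place along the stand varies, so the lines' gap under the tips does too (about 12 to 24 mm). Origin: on its centreline, 22 mm above the worktop; axes as the stand.
- line_left (a point): Middle of the left (+y) dark line, on its centreline, 9 mm from the plate's centreline. Its x axis runs along the line (turned 0.245 rad towards the centreline), its y axis across it, z up. The left tip is right when its y in this frame is within 2.5 mm of zero.
- line_right (a point): The same for the right (-y) line, mirrored: its x axis runs along the line, its y axis across it (+y towards the plate's centreline).
- power_sensor: Bystander: black round sensor head, 48 mm across, 26 mm high. Origin: middle of the underside. Leave it alone.
- filter_frame: Bystander: square black framed filter, 50x50x9 mm, lying flat. Origin: middle of the underside. Leave it alone.
- base_clamp: Bystander: slotted metal table clamp, 26x75x17 mm. Origin: middle of the underside. Leave it alone.

How it is judged:
By the outcome, as a careful person would: the job done as asked, in the order asked, and still so for the second after the job is handed in, while the arm keeps its last pose, push and grip.
It also fails if it takes over 58 s, if anything falls off the work surface, if the arm or the gripper's body presses on something with over 40 N, if the wrist force passes 120 N, or if a joint passes its speed limit or range.

## Working session

There is one attempt and no reset: what is moved stays moved. The work goes in short steps, Python scripts to look and compute and a tool call to move; the robot and the scene stay as the last step left them, time stands still between calls to the robot, and variables do not carry over. Pictures are saved under pics/ and viewed, and the job is handed in when it is done.

Besides the shell and the picture viewer there is one more tool, called after "Emit:" in YAML: its name, and indented under it one key for each argument. drive_tool: Moves the arm, as the interface text tells. Its arguments: {"type":"object","properties":{"deltas":{"type":"array","items":{"type":"array"}},"gripper":{"type":"number"}},"required":["deltas"]}

```bash
mkdir -p pics; ls; cat > h.py <<'E'
import numpy as np,cv2,pickle
from bench import get_obs,camera,hand_in
from scipy.spatial.transform import Rotation as R
def snap(n,f):
    c=camera(n); cv2.imwrite('pics/'+f+'.png',np.ascontiguousarray(c['frame'][:,:,::-1])); pickle.dump(c,open('pics/'+f+'.pkl','wb')); return c
def load(f): return pickle.load(open('pics/'+f+'.pkl','rb'))
def rot(c):
    a=np.array(c['attitude'])
    return a if a.shape==(3,3) else R.from_quat(a[[1,2,3,0]]).as_matrix()
def ray(c,u,v,z):
    d=rot(c)@np.array([(u-c['cx'])/c['fx'],(v-c['cy'])/c['fy'],1]); e=np.array(c['eye'])
    return e+d*(z-e[2])/d[2]
def proj(c,p):
    q=rot(c).T@(np.array(p)-np.array(c['eye'])); return np.array([c['cx']+c['fx']*q[0]/q[2],c['cy']+c['fy']*q[1]/q[2]])
E
python3 - <<'E'
from h import *
for n in ['scene','top','wrist']:
    c=snap(n,n+'0'); print(n,c['eye'],c['attitude'],c['fx'],c['cx'],c['cy'])
print(get_obs())
E
```

```text
pics
scene [-0.36385326 -0.91996177  1.13769962] [-0.39920177  0.84554454 -0.31784837  0.15705028] 608.2995755986099 332.4434867205619 240.62465936233406
top [0.33906089 0.08506747 1.43760452] [ 0.0442575  -0.7013161   0.710009   -0.04565316] 470.82405250703476 325.36751839779237 244.8369934945778
wrist [0.06294391 0.57735992 0.37277812] [0.12818868 0.77947849 0.6052588  0.09819742] 403.223664413137 315.65986396807114 235.6854649934181
{'time_s': 0.15, 'q': array([ 1.11473167e+00,  1.81375704e-01,  1.60778173e+00,  2.21395393e-05,
        1.35380404e+00, -2.06287768e-01]), 'dq': array([ 0.00085608, -0.00292628, -0.00285736, -0.00021988, -0.00052235,
       -0.00026354]), 'joint_efforts': array([ 1.13383860e-03, -4.45259607e+01, -3.51692176e+01, -1.18763505e-04,
        5.78333682e-03, -3.99653430e-07]), 'eef_pos': array([0.14191104, 0.55677416, 0.23058647]), 'eef_rot': array([-2.32760813e-04,  1.24566390e-01,  9.92211039e-01, -6.43704756e-04]), 'wrist_force': array([-0.35608489, -0.00325668, -0.45394899]), 'torque': array([ 0.04571453,  0.00957872, -0.04909222]), 'opening': 0.9962260950481403}
```

View pics/top0.png

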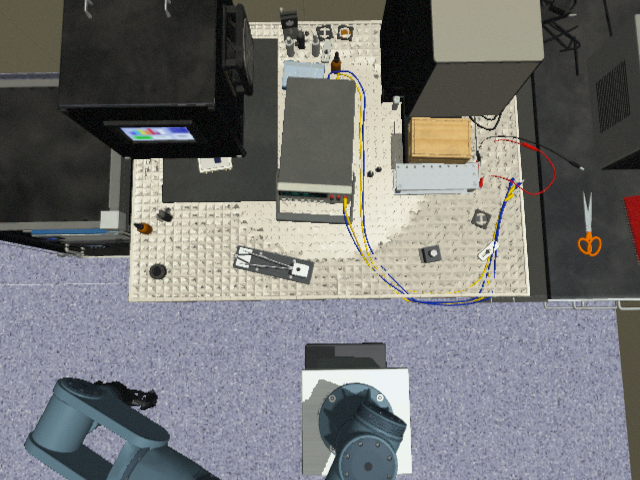

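View pics/scene0.png

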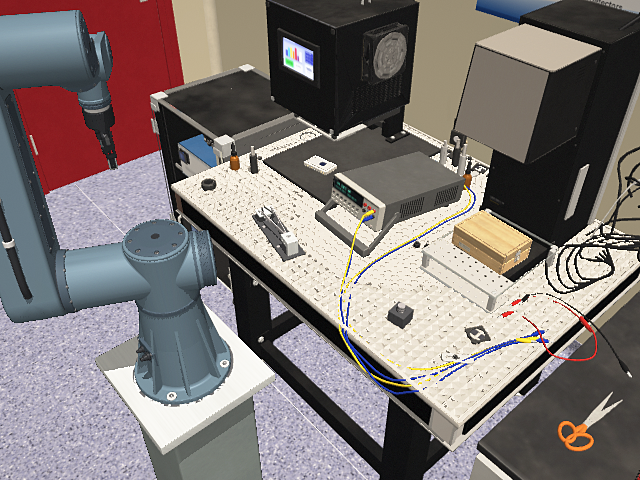

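View pics/wrist0.png

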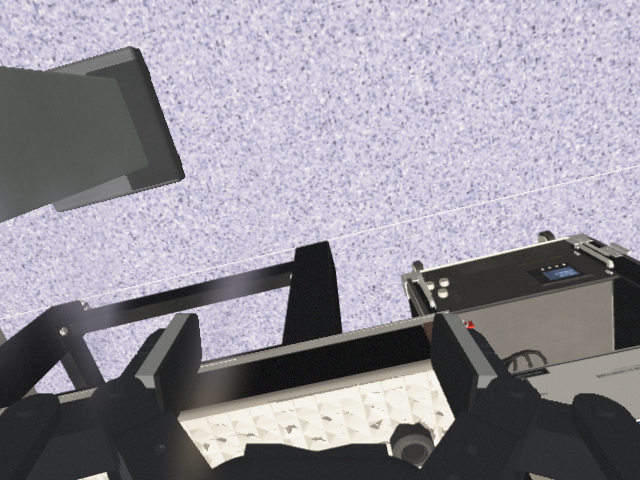

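The top view shows the stand around (274,264), with its fork near (300,268) and its tips to the left. The pin block is near (430,254). I'll enlarge both.

```bash
python3 - <<'E'
from h import *
c=load('top0');f=c['frame'][:,:,::-1]
a=cv2.resize(f[235:295,225:325],(800,480),interpolation=cv2.INTER_CUBIC)
cv2.imwrite('pics/ca.png',a)
cv2.imwrite('pics/cb.png',cv2.resize(f[234:274,410:460],(800,640),interpolation=cv2.INTER_CUBIC)[:600])
c=load('scene0');f=c['frame'][:,:,::-1]
cv2.imwrite('pics/cc.png',np.hstack([cv2.resize(f[200:265,245:310],(400,400),interpolation=cv2.INTER_CUBIC),cv2.resize(f[290:335,378:423],(400,400),interpolation=cv2.INTER_CUBIC)]))
c=load('top0')
for p in [(300,268,.058),(430,253,.058),(240,250,.012),(157,271,.026),(481,218,0.0),(487,250,.01)]: print(p,ray(c,*p))
E
```

```text
(300, 268, 0.058) [0.44790317 0.15654896 0.058     ]
(430, 253, 0.058) [ 0.48749547 -0.22692588  0.058     ]
(240, 250, 0.012) [0.50874059 0.34145974 0.012     ]
(157, 271, 0.026) [0.44668793 0.58719518 0.026     ]
(481, 218, 0.0) [ 0.600966   -0.40271523  0.        ]
(487, 250, 0.01) [ 0.49973657 -0.41225664  0.01      ]
```

View pics/ca.png

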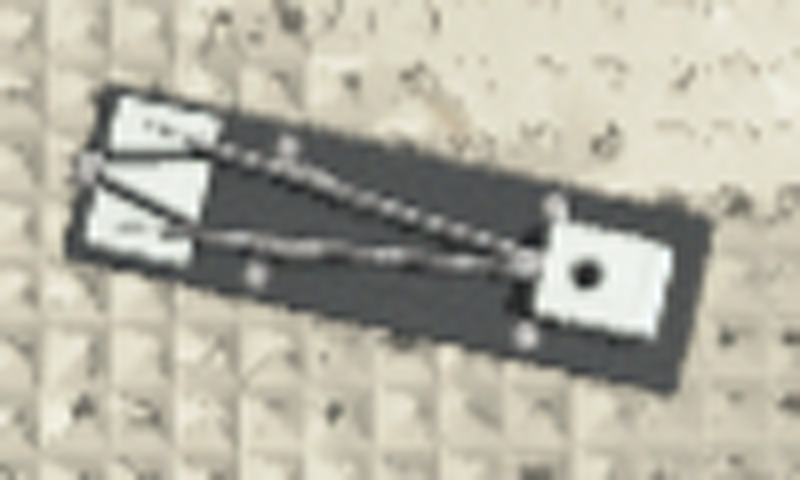

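View pics/cb.png

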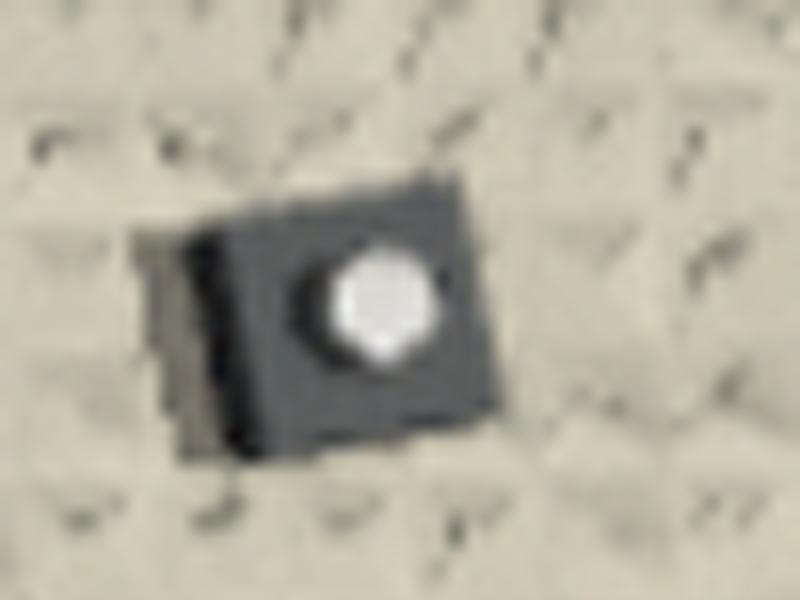

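View pics/cc.png

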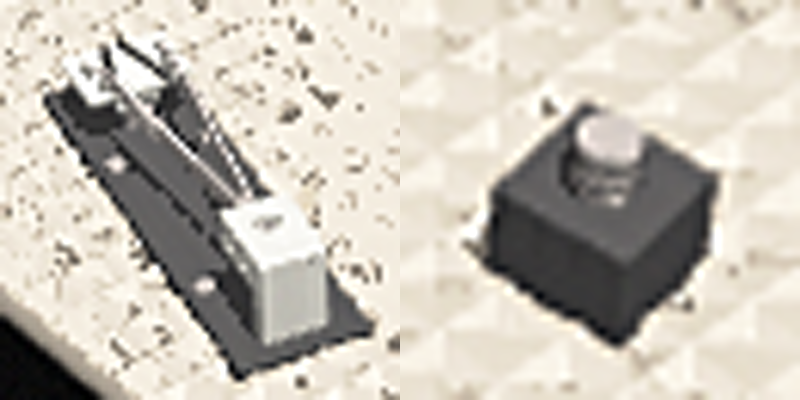

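```bash
cat >> h.py <<'E'
def tool(o=None):
    o=o or get_obs(); M=R.from_quat(np.array(o['eef_rot'])[[1,2,3,0]]).as_matrix()
    return np.array(o['eef_pos']),M
E
python3 - <<'E'
from h import *
c=load('top0')
def z8(u,v,z): return ray(c,225+(u+.5)/8-.5,235+(v+.5)/8-.5,z)
cor=[z8(*p,.012) for p in [(110,85),(712,215),(672,395),(72,255)]]
ctr=np.mean(cor,0);print('base',ctr,np.linalg.norm(cor[0]-cor[1]),np.linalg.norm(cor[1]-cor[2]))
d=(cor[0]-cor[1]+cor[3]-cor[2]);d/=np.linalg.norm(d);print('dir',d,np.degrees(np.arctan2(d[1],d[0])))
n=np.array([-d[1],d[0],0])
f=z8(587,272,.058);print('fork',f,'rel',(f-ctr)@d,(f-ctr)@n)
p=ray(c,410+385.5/16-.5,234+303.5/16-.5,.058);print('pin',p)
for u,v,h in [(80,80,.038)]:pass
for q in [(118,95),(222,122),(190,262),(86,245)]:
    w=z8(*q,.038)-ctr;print('plate',w@d,w@n)
w=load('wrist0');P,M=tool();print('tool axes',M.T.round(3),'cam rel tool',(M.T@(np.array(w['eye'])-P)).round(4),'camR in tool\n',(M.T@rot(w)).round(3))
# scene check
s=load('scene0');print('scene proj fork',proj(s,f),'pin',proj(s,p))
E
```

```text
base [0.46408628 0.23954342 0.012     ] 0.235107666139078 0.06981106119233264
dir [0.23106874 0.97293743 0.        ] 76.63999874979167
fork [0.44632366 0.16261065 0.058     ] rel -0.07895515663106897 -0.0004948399510308933
pin [ 0.48894063 -0.23758905  0.058     ]
plate 0.10881378321017379 -0.027941227079553255
plate 0.06840871283263532 -0.02658560557051334
plate 0.06753086012251017 0.02699540766082703
plate 0.10683711181188774 0.02931843316618479
tool axes [[-0.969  0.247  0.   ]
 [ 0.247  0.969 -0.001]
 [-0.001 -0.001 -1.   ]] cam rel tool [ 0.0816  0.0002 -0.1422] camR in tool
 [[-0.001 -0.948 -0.319]
 [ 1.    -0.001 -0.001]
 [ 0.001 -0.319  0.948]]
scene proj fork [288.77906785 234.98572299] pin [401.9058709  304.03853292]
```

Emit:
drive_tool:
  deltas:
    - [[0.03,-0.04,0],-0.15]
    - [[0.03,-0.04,0],-0.15]
    - [[0.03,-0.04,0],-0.15]
    - [[0.03,-0.04,0],-0.15]
    - [[0.03,-0.04,0],-0.15]
    - [[0.03,-0.04,0],-0.15]
    - [[0.03,-0.04,0],-0.15]
    - [[0.03,-0.04,0],-0.15]
    - [[0.03,-0.04,0],-0.15]
    - [[0.03,-0.03,0],-0.15]

```text
time_s: 1.15
eef_pos: [0.438, 0.1624, 0.2286]
eef_rot: [-0.001, 0.769, 0.639, 0.0]
wrist_force: [0.4, 1.6, -0.1]
opening: 1.002
```

Emit:
drive_tool:
  deltas:
    - [[0.005,0.03,0],-0.05]
    - [[0,0,0],0]

```text
time_s: 1.35
eef_pos: [0.4486, 0.1843, 0.2285]
eef_rot: [0.0, 0.792, 0.611, 0.001]
wrist_force: [-0.9, 0.3, -0.1]
opening: 1.003
```

```bash
python3 - <<'E'
from h import *
c=snap('wrist','w1'); P,M=tool();print(P,M.T.round(3))
E
```

```text
[0.44841585 0.18327292 0.22838889] [[ 0.252  0.968 -0.001]
 [ 0.968 -0.252  0.001]
 [ 0.001 -0.002 -1.   ]]
```

View pics/w1.png

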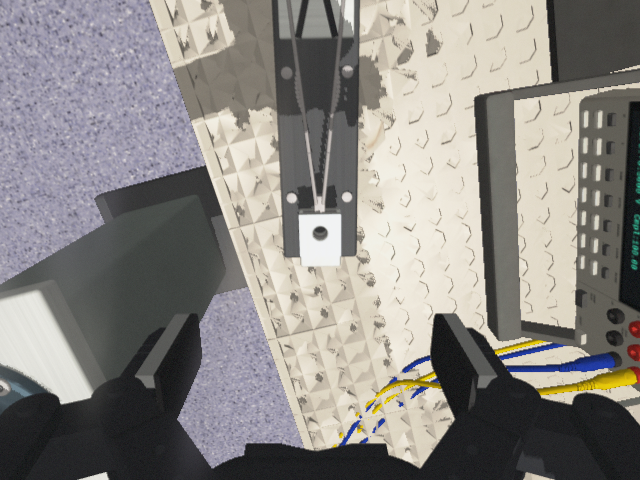

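The fork hole is at (320,233). The blades run up the image from about (320,208), and the ribbed rests are near (297,80) and (341,80). Next I'll turn these into positions.

```bash
python3 - <<'E'
from h import *
c=load('w1');f=c['frame'][:,:,::-1]
cv2.imwrite('pics/w1c.png',cv2.resize(f[0:150,250:390],(560,600),interpolation=cv2.INTER_CUBIC))
cv2.imwrite('pics/w1d.png',cv2.resize(f[170:270,260:380],(720,600),interpolation=cv2.INTER_CUBIC))
g=cv2.cvtColor(np.ascontiguousarray(f),cv2.COLOR_BGR2GRAY)
m=(g[222:246,308:334]<130).astype('uint8');n,l,s,ce=cv2.connectedComponentsWithStats(m)
for i in range(1,n): print(s[i],ce[i]+[308,222],ray(c,*(ce[i]+[308,222]),.058))
# yaw from fork sides: white
E
```

```text
[  5   5  14  13 142] [319.66197183 232.64084507] [0.44711525 0.16377422 0.058     ]
```

View pics/w1c.png

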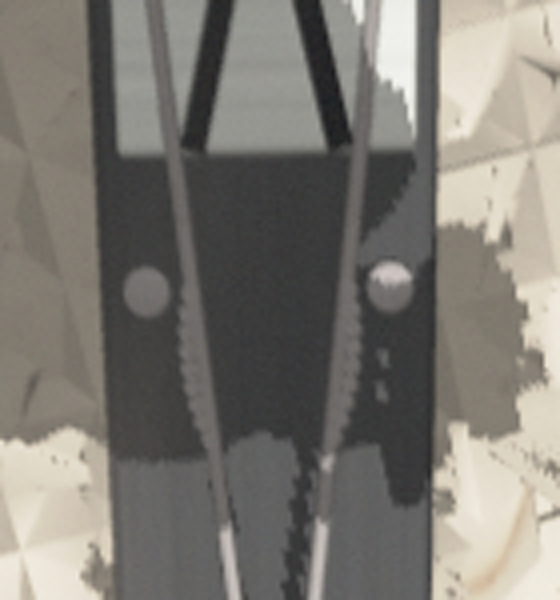

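View pics/w1d.png

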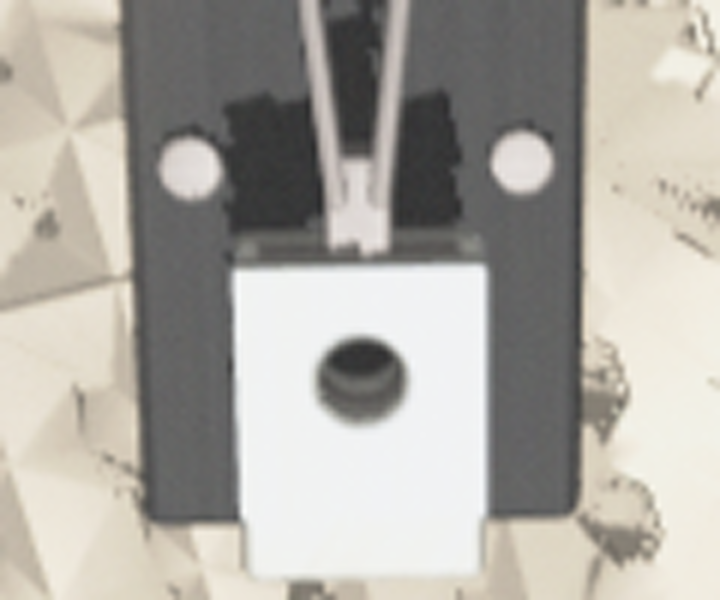

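```bash
python3 - <<'E'
from h import *
c=load('w1')
F=ray(c,320,233,.058)
# hole mouth centre, from crop ellipse (362,380)/6
F=ray(c,260+362.5/6-.5,170+380.5/6-.5,.058);print('F',F)
q=lambda u,v,z:ray(c,250+(u+.5)/4-.5,(v+.5)/4-.5,z)
r=lambda u,v,z:ray(c,260+(u+.5)/6-.5,170+(v+.5)/6-.5,z)
# yaw from base edges z=.012
for a,b in [((90,0),(150/6*4+40,None))]:pass
eL=[q(92,20,.012),r(148,500,.012)];eR=[q(437,20,.012),r(580,500,.012)]
for e in (eL,eR): v=e[0]-e[1];print('edge yaw',np.degrees(np.arctan2(v[1],v[0])))
mid=[(eL[i]+eR[i])/2 for i in (0,1)];v=mid[0]-mid[1];print(np.degrees(np.arctan2(v[1],v[0])), np.linalg.norm(eL[0]-eR[0]))
d=v/np.linalg.norm(v);n=np.array([-d[1],d[0],0])
o=F.copy();o[2]=0
S=o+.08*d
for nm,p in dict(restL=q(182,345,.048),restR=q(357,355,.048),butt=r(360,215,.048),plL=q(118,152,.038),plR=q(415,155,.038),lnL=q(193,150,.038),lnR=q(341,150,.038),base=mid[0]).items():
    w=p-S;print(nm,p.round(4),(w@d).round(4),(w@n).round(4))
E
```

```text
F [0.44725669 0.16349181 0.058     ]
edge yaw 76.33021887386182
edge yaw 76.51030764039893
76.42028146614875 0.06791418706579228
restL [0.4578 0.2775 0.048 ] 0.0333 0.0166
restR [0.4891 0.2674 0.048 ] 0.0309 -0.0163
butt [0.4523 0.1834 0.048 ] -0.0594 -0.0002
plL [0.455  0.3135 0.038 ] 0.0677 0.0277
plR [0.5086 0.2989 0.038 ] 0.066 -0.0278
lnL [0.4686 0.3103 0.038 ] 0.0677 0.0137
lnR [0.4954 0.3033 0.038 ] 0.0672 -0.0139
base [0.4884 0.3327 0.012 ] 0.0941 -0.0003
```

Emit:
drive_tool:
  deltas:
    - [[0.005,-0.042,0],0]
    - [[0.005,-0.042,0],0]
    - [[0.005,-0.042,0],0]
    - [[0.005,-0.042,0],0]
    - [[0.005,-0.042,0],0]
    - [[0.005,-0.042,0],0]
    - [[0.005,-0.042,-0.01],0]
    - [[0.005,-0.042,-0.02],0]
    - [[0,-0.04,-0.02],0]
    - [[0,-0.03,-0.02],0]

```text
time_s: 2.4
eef_pos: [0.4852, -0.2288, 0.1592]
eef_rot: [0.004, 0.78, 0.626, 0.0]
wrist_force: [0.8, -0.2, -0.7]
opening: 1.0
```

```bash
python3 - <<'E'
from h import *
c=snap('wrist','w2'); P,M=tool();print(P,M.T.round(3),np.degrees(np.arctan2(M[1,0],M[0,0])))
E
```

```text
[ 0.48338566 -0.23148321  0.15562612] [[ 0.218  0.976 -0.005]
 [ 0.976 -0.218  0.003]
 [ 0.002 -0.005 -1.   ]] 77.41028861131882
```

View pics/w2.png

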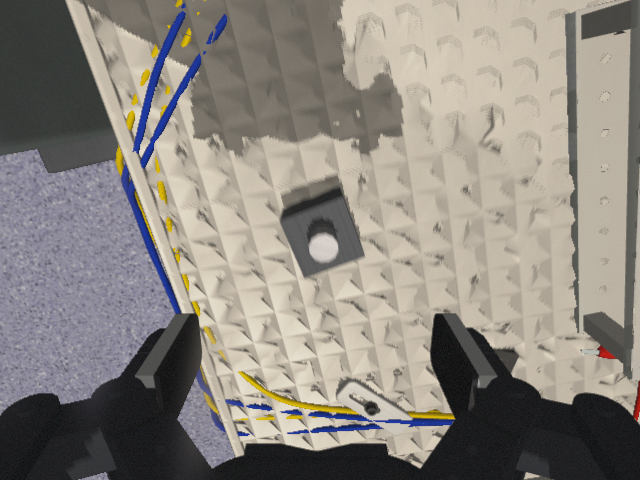

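The pin head's top is at about (323,247), between the open fingers. The clamp, near (370,400), is well away from it.

```bash
python3 - <<'E'
from h import *
c=load('w2');f=c['frame'][:,:,::-1]
g=cv2.cvtColor(np.ascontiguousarray(f),cv2.COLOR_BGR2GRAY)
m=(g[225:270,300:346]>150).astype('uint8');n,l,s,ce=cv2.connectedComponentsWithStats(m)
for i in range(1,n):
  if s[i][4]>100: print(s[i],ce[i]+[300,225],ray(c,*(ce[i]+[300,225]),.058))
P,M=tool();print(P,np.degrees(np.arctan2(M[1,0],M[0,0])))
E
```

```text
[  9   9  29  28 652] [323.1595092  247.60736196] [ 0.48907011 -0.23820199  0.058     ]
[ 0.48338566 -0.23148321  0.15562612] 77.41028861131882
```

Emit:
drive_tool:
  deltas:
    - [[0.004,-0.004,-0.025],-0.016]
    - [[0.0015,-0.0025,-0.03],0]
    - [[0,0,-0.03],0]
    - [[0,0,-0.02],0]
    - [[0,0,0],0]
    - [[0,0,0],0]

```text
time_s: 3.05
eef_pos: [0.4869, -0.2352, 0.0463]
eef_rot: [0.001, 0.783, 0.623, -0.002]
wrist_force: [0.0, -0.6, 0.7]
opening: 1.0
```

Emit:
drive_tool:
  deltas:
    - [[0.002,-0.003,-0.002],-0.01]
    - [[0,0,0],0]

```text
time_s: 3.25
eef_pos: [0.4903, -0.2384, 0.0465]
eef_rot: [0.002, 0.785, 0.619, -0.002]
wrist_force: [-0.2, 0.6, 0.4]
opening: 0.998
```

Emit:
drive_tool:
  deltas:
    - [[0,0,0],0]
    - [[0,0,0],0]
    - [[0,0,0],0]
    - [[0,0,0],0]
    - [[0,0,0],0]
    - [[0,0,0],0]
    - [[0,0,0],0]
    - [[0,0,0],0]
  gripper: 0.1

```text
time_s: 4.05
eef_pos: [0.4896, -0.2391, 0.0503]
eef_rot: [0.002, 0.785, 0.62, -0.003]
wrist_force: [-0.2, -0.6, 0.6]
opening: 0.177
```

```bash
python3 - <<'E'
from h import *
c=snap('wrist','w3'); P,M=tool();o=get_obs();print(P,np.degrees(np.arctan2(M[1,0],M[0,0])),o['opening'],o['wrist_force'])
E
```

```text
[ 0.48966424 -0.23908231  0.05028058] 76.57615541363525 0.1744521171032383 [-0.86679357 -0.32207202  1.61827189]
```

View pics/w3.png

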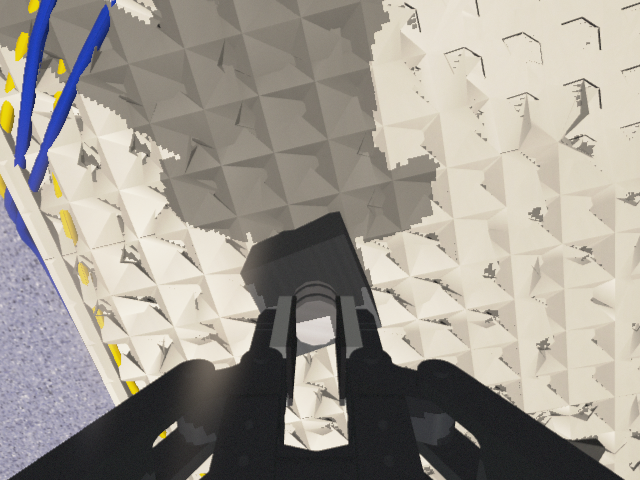

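Emit:
drive_tool:
  deltas:
    - [[0,0,-0.003],0]
    - [[0,0,0],0]
    - [[0,0,0],0]

```text
time_s: 4.4
eef_pos: [0.4897, -0.2391, 0.0505]
eef_rot: [0.002, 0.785, 0.62, -0.003]
wrist_force: [0.2, 0.2, -0.7]
opening: 0.18
```

Emit:
drive_tool:
  deltas:
    - [[0,0,0.03],0]
    - [[0,0,0.03],0]
    - [[0,0,0.03],0]
    - [[0,0,0.0],0]
    - [[0,0,0.0],0]

```text
time_s: 4.9
eef_pos: [0.4897, -0.2387, 0.1406]
eef_rot: [0.002, 0.785, 0.62, -0.003]
wrist_force: [-0.6, 0.4, -0.6]
opening: 0.176
```

```bash
python3 - <<'E'
from h import *
c=snap('wrist','w4'); P,M=tool();o=get_obs();print(P,np.degrees(np.arctan2(M[1,0],M[0,0])),o['opening'],o['wrist_force'])
s=snap('scene','s4');f=s['frame'][:,:,::-1];cv2.imwrite('pics/s4c.png',cv2.resize(f[230:350,340:460],(600,600),interpolation=cv2.INTER_CUBIC))
E
```

```text
[ 0.48997873 -0.23896744  0.14077374] 76.59039401850825 0.18027906567445717 [ 0.67045379 -0.64093079 -0.6507954 ]
```

View pics/w4.png

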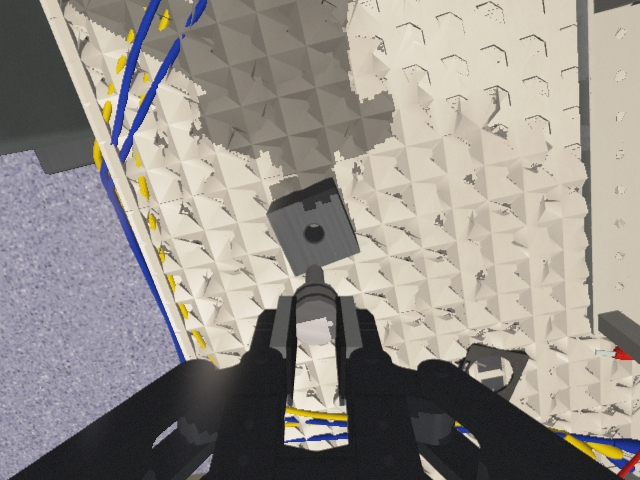

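View pics/s4c.png

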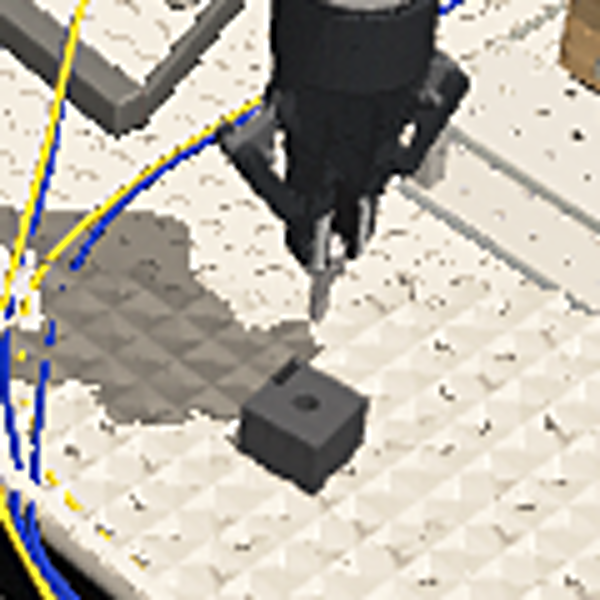

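```bash
python3 - <<'E'
from h import *
c=load('w4');f=c['frame'][:,:,::-1]
cv2.imwrite('pics/w4c.png',cv2.resize(f[210:360,250:380],(780,900),interpolation=cv2.INTER_CUBIC)[:600])
P=np.array([.48998,-.23897,.1408])
for z in (.0963,): print(ray(c,314.5,271,z), ray(c,314.5,271,z)-P)
print('hole block',ray(c,314,233.5,.04))
print(proj(c,P+[0,0,-.0445]))
E
```

```text
[ 0.4894558  -0.23828205  0.0963    ] [-0.0005242   0.00068795 -0.0445    ]
hole block [ 0.48920089 -0.23727462  0.04      ]
[315.83161932 271.99695495]
```

View pics/w4c.png

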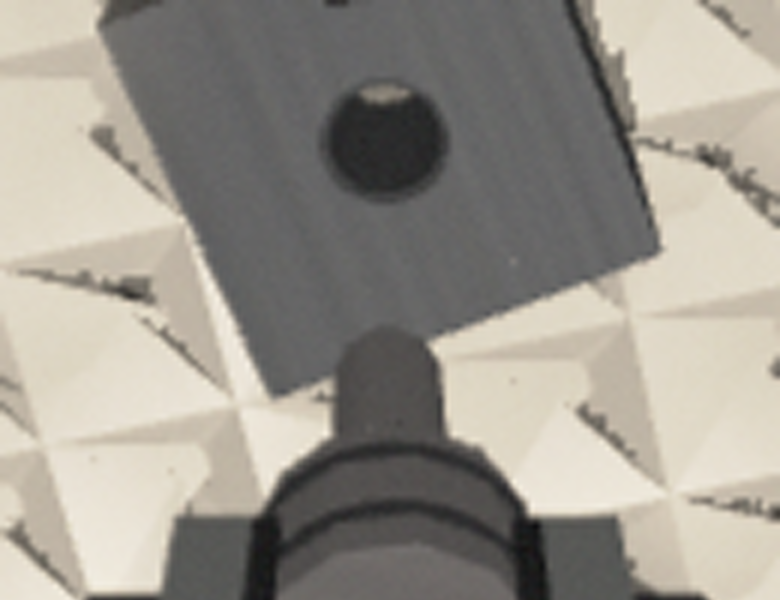

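Emit:
drive_tool:
  deltas:
    - [[0,0,0.04],0]
    - [[-0.004,0.03,0.02],0]
    - [[-0.004,0.04,0],0]
    - [[-0.004,0.04,0],0]
    - [[-0.004,0.04,0],0]
    - [[-0.004,0.04,0],0]
    - [[-0.004,0.04,0],0]
    - [[-0.004,0.04,0],0]
    - [[-0.004,0.04,0],0]
    - [[-0.004,0.04,0],0]

```text
time_s: 6.0
eef_pos: [0.4445, 0.1208, 0.1873]
eef_rot: [-0.008, 0.788, 0.615, -0.008]
wrist_force: [1.0, -0.6, 0.4]
opening: 0.179
```

Emit:
drive_tool:
  deltas:
    - [[-0.002,0.025,-0.02],0]
    - [[-0.002,0.013,-0.02],0]
    - [[0,0.003,-0.02],0]
    - [[0,0,0],0]
    - [[0,0,0],0]

```text
time_s: 6.5
eef_pos: [0.435, 0.1685, 0.12]
eef_rot: [-0.011, 0.786, 0.618, -0.012]
wrist_force: [0.1, 0.2, -0.8]
opening: 0.183
```

```bash
python3 - <<'E'
from h import *
c=snap('wrist','w5'); P,M=tool();o=get_obs();print(P,np.degrees(np.arctan2(M[1,0],M[0,0])),o['opening'],o['wrist_force'])
E
```

```text
[0.43480188 0.16836844 0.12000049] 76.40006272304383 0.17647873938579745 [ 0.01714431  0.49572155 -0.61117055]
```

View pics/w5.png

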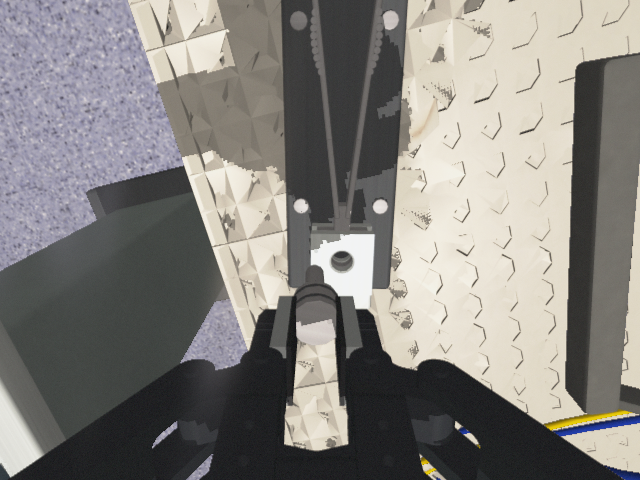

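```bash
cat >> h.py <<'E'
def pintip(P,M,o4=(-.0005,.0007)):
    # offsets measured with near-vertical tool: in tool frame
    return P+M@np.array([0.0005,-0.0007,0.0445])
E
python3 - <<'E'
from h import *
c=load('w5');P,M=tool();print('toolz',M[:,2].round(4), 'predtip offset',(pintip(P,M)-P).round(4))
F=ray(c,342,261,.058);print('fork hole',F)
T=ray(c,315,273,P[2]-.0445);print('tip from image',T,T-P)
print('F-T',np.array([.4471,.1635])-T[:2],F[:2]-T[:2])
f=c['frame'][:,:,::-1];cv2.imwrite('pics/w5c.png',cv2.resize(f[230:340,270:390],(720,660),interpolation=cv2.INTER_CUBIC)[:600])
E
```

```text
toolz [-0.032   0.003  -0.9995] predtip offset [-0.002   0.0008 -0.0445]
fork hole [0.4470778  0.16432252 0.058     ]
tip from image [0.43343588 0.1681525  0.07550049] [-0.00136601 -0.00021594 -0.0445    ]
F-T [ 0.01366412 -0.0046525 ] [ 0.01364192 -0.00382998]
```

View pics/w5c.png

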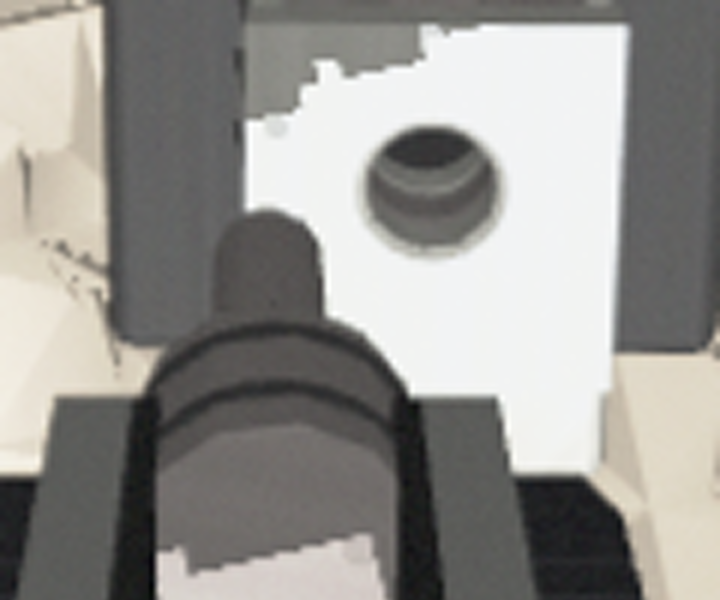

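Emit:
drive_tool:
  deltas:
    - [[0.007,-0.002,0],0]
    - [[0.0065,-0.002,-0.005],0]
    - [[0,0,-0.005],0]
    - [[0,0,0],0]

```text
time_s: 6.95
eef_pos: [0.4523, 0.1625, 0.1118]
eef_rot: [-0.01, 0.787, 0.617, -0.01]
wrist_force: [-0.2, 0.4, -0.7]
opening: 0.179
```

```bash
python3 - <<'E'
from h import *
c=snap('wrist','w6'); P,M=tool();o=get_obs();print(P,np.degrees(np.arctan2(M[1,0],M[0,0])),o['opening'],o['wrist_force'])
print('toolz',M[:,2].round(4));T=pintip(P,M);print(T)
f=c['frame'][:,:,::-1];cv2.imwrite('pics/w6c.png',cv2.resize(f[230:340,270:390],(720,660),interpolation=cv2.INTER_CUBIC)[:600])
E
```

```text
[0.45254699 0.16252464 0.11211502] 76.23191724615413 0.17485567453905082 [ 0.57397295 -0.49505236 -0.1734538 ]
toolz [-0.0262  0.0033 -0.9997]
[0.45082089 0.16332553 0.0676474 ]
```

View pics/w6c.png

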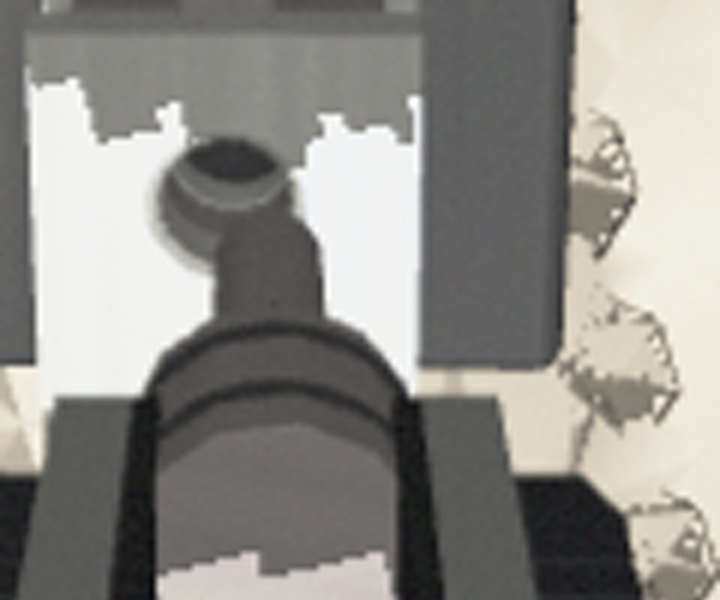

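```bash
python3 - <<'E'
from h import *
c=load('w6');P,M=tool()
F=ray(c,307.8,263.8,.058);T=ray(c,314,271.3,P[2]-.0445);print(F,T,F-T, pintip(P,M))
E
```

```text
[0.4472675  0.16413837 0.058     ] [0.45070996 0.16328118 0.06761502] [-0.00344245  0.00085719 -0.00961502] [0.45082089 0.16332553 0.0676474 ]
```

Emit:
drive_tool:
  deltas:
    - [[-0.0025,0.0005,0],0]
    - [[0,0,0],0]
    - [[0,0,0],0]

```text
time_s: 7.3
eef_pos: [0.4498, 0.163, 0.1124]
eef_rot: [-0.009, 0.787, 0.617, -0.009]
wrist_force: [0.0, -0.2, -0.5]
opening: 0.179
```

```bash
python3 - <<'E'
from h import *
P,M=tool();print('toolz',M[:,2].round(4));T=pintip(P,M);print(P,T, T[:2]-[.4472,.1638])
E
```

```text
toolz [-0.026   0.0034 -0.9997]
[0.44979187 0.16299035 0.11241432] [0.44807453 0.16379416 0.06794642] [ 8.74531730e-04 -5.84164666e-06]
```

Emit:
drive_tool:
  deltas:
    - [[-0.001,0,-0.003],0]
    - [[0,0,-0.004],0]
    - [[0,0,-0.005],0]
    - [[0,0,-0.005],0]
    - [[0,0,-0.005],0]

```text
time_s: 7.8
eef_pos: [0.4488, 0.1632, 0.0893]
eef_rot: [-0.009, 0.787, 0.617, -0.009]
wrist_force: [0.1, -1.4, 0.1]
opening: 0.182
```

```bash
python3 - <<'E'
from h import *
P,M=tool();print('toolz',M[:,2].round(4));T=pintip(P,M);print(P,T, T[:2]-[.4472,.1638])
c=snap('wrist','w7');f=c['frame'][:,:,::-1];cv2.imwrite('pics/w7c.png',cv2.resize(f[230:340,270:390],(720,660),interpolation=cv2.INTER_CUBIC)[:600])
E
```

```text
toolz [-0.0248  0.0034 -0.9997]
[0.44875705 0.16320319 0.08931346] [0.44709239 0.16400569 0.04484352] [-0.00010761  0.00020569]
```

View pics/w7c.png

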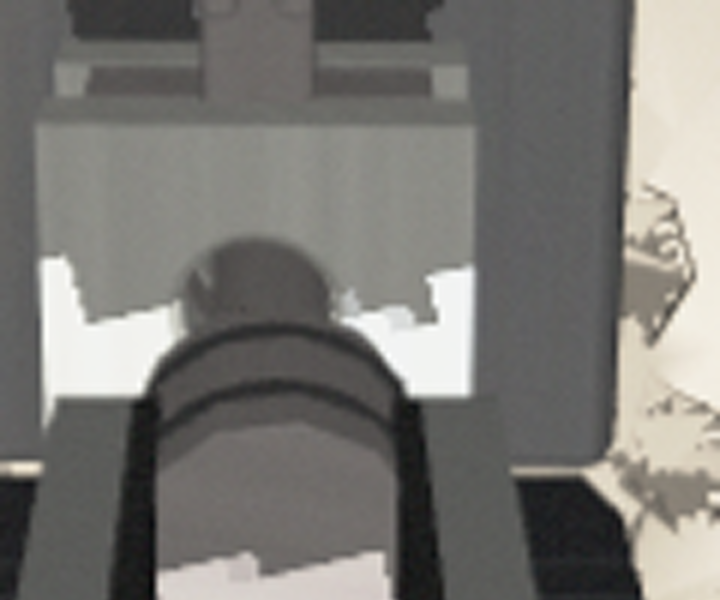

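The pin tip is inside the hole (centre about (258,290) in the crop) with no contact force, so I'll keep lowering it.

Emit:
drive_tool:
  deltas:
    - [[-0.0005,0,-0.005],0]
    - [[0,0,-0.005],0]
    - [[0,0,-0.004],0]
    - [[0,0,-0.003],0]

```text
time_s: 8.25
eef_pos: [0.4475, 0.1631, 0.0697]
eef_rot: [-0.01, 0.787, 0.617, -0.009]
wrist_force: [-0.2, -0.5, -0.4]
opening: 0.176
```

Emit:
drive_tool:
  deltas:
    - [[0,0,-0.002],0]
    - [[0,0,-0.002],0]
    - [[0,0,0],0]

```text
time_s: 8.55
eef_pos: [0.4477, 0.1633, 0.0685]
eef_rot: [-0.01, 0.786, 0.618, -0.01]
wrist_force: [-1.4, -0.3, -1.6]
opening: 0.179
```

Emit:
drive_tool:
  deltas:
    - [[0,0,-0.002],0]
    - [[0,0,-0.002],0]

```text
time_s: 8.75
eef_pos: [0.4479, 0.1633, 0.0679]
eef_rot: [-0.01, 0.786, 0.618, -0.011]
wrist_force: [-11.2, -3.2, 29.6]
opening: 0.177
```

```bash
python3 - <<'E'
from h import *
P,M=tool();print('toolz',M[:,2].round(4));T=pintip(P,M);print(P,T, T[:2]-[.4472,.1638],get_obs()['wrist_force'])
c=snap('wrist','w8')
E
```

```text
toolz [-0.0291  0.0022 -0.9996]
[0.44794992 0.16330196 0.06787645] [0.44609285 0.16405223 0.02341322] [-0.00110715  0.00025223] [-11.22012003  -3.18950422  29.55914919]
```

View pics/w8.png

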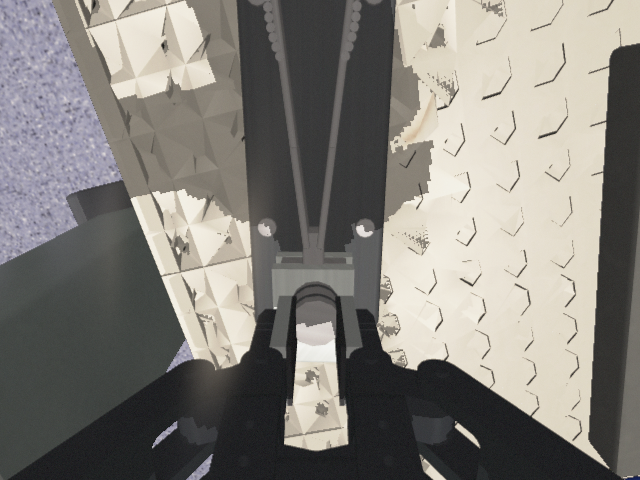

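The wrist force rose to about 30 N with the TCP at 0.0679, which matches the seated height. I'll relax the push and release.

Emit:
drive_tool:
  deltas:
    - [[0,0,0.001],0]
    - [[0,0,0],0]

```text
time_s: 9.0
eef_pos: [0.4477, 0.1632, 0.0694]
eef_rot: [-0.01, 0.786, 0.618, -0.011]
wrist_force: [-1.2, -1.4, 0.5]
opening: 0.176
```

Emit:
drive_tool:
  deltas:
    - [[0,0,0],0]
    - [[0,0,0],0]
    - [[0,0,0],0]
    - [[0,0,0],0]
    - [[0,0,0],0]
    - [[0,0,0],0]
  gripper: 1.0

```text
time_s: 9.6
eef_pos: [0.4485, 0.1634, 0.0686]
eef_rot: [-0.01, 0.786, 0.618, -0.01]
wrist_force: [0.7, 0.4, 0.0]
opening: 0.999
```

Emit:
drive_tool:
  deltas:
    - [[0,0,0.01],0]
    - [[0,0,0.03],0]
    - [[0,0,0.03],0]
    - [[0,0,0.02],0]
    - [[0,0,0],0]

```text
time_s: 10.1
eef_pos: [0.4475, 0.1633, 0.1635]
eef_rot: [-0.01, 0.786, 0.618, -0.011]
wrist_force: [-0.1, -0.4, 0.5]
opening: 0.994
```

```bash
python3 - <<'E'
from h import *
P,M=tool();print('toolz',M[:,2].round(4),P,get_obs()['opening'],np.degrees(np.arctan2(M[1,0],M[0,0])))
c=snap('wrist','w9');s=snap('scene','s9');f=s['frame'][:,:,::-1];cv2.imwrite('pics/s9c.png',cv2.resize(f[180:270,240:330],(600,600),interpolation=cv2.INTER_CUBIC))
E
```

```text
toolz [-0.0292  0.0024 -0.9996] [0.44745476 0.16329806 0.16352766] 0.9943655935155915 76.3237195975265
```

View pics/w9.png

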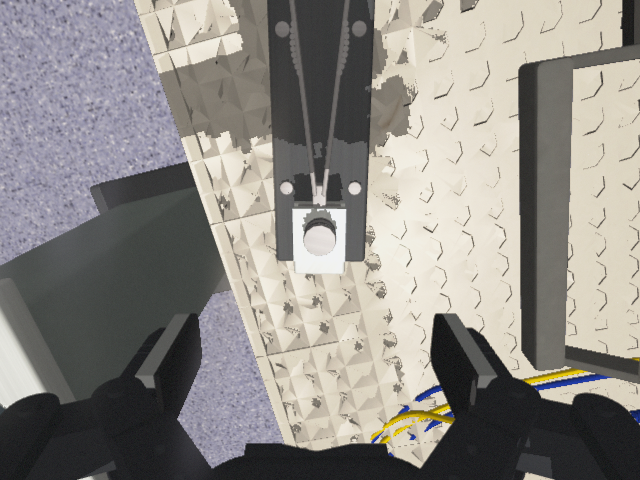

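View pics/s9c.png

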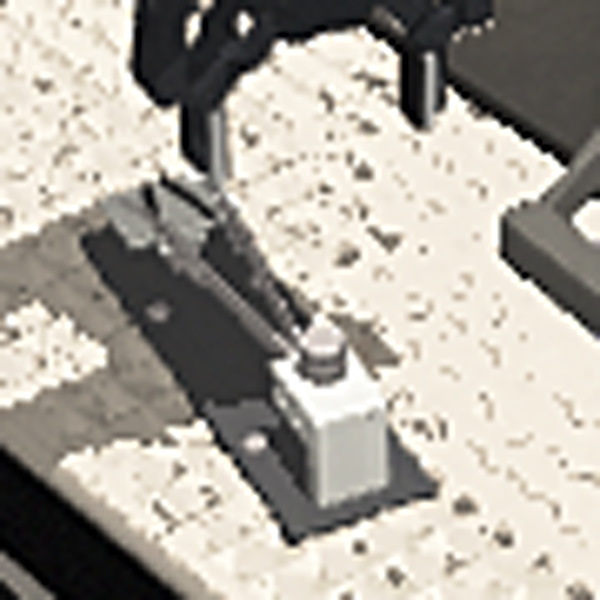

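Emit:
drive_tool:
  deltas:
    - [[0.005,0.02,0],0]
    - [[0.006,0.025,0],0]
    - [[0.006,0.025,0],0]
    - [[0.006,0.025,0],0]
    - [[0.003,0.012,0],0]
    - [[0,0,0],0]

```text
time_s: 10.8
eef_pos: [0.4672, 0.2715, 0.1521]
eef_rot: [-0.014, 0.787, 0.617, -0.019]
wrist_force: [-0.4, -0.7, 0.8]
opening: 1.002
```

```bash
python3 - <<'E'
from h import *
P,M=tool();print('toolz',M[:,2].round(4),P,get_obs()['opening'],np.degrees(np.arctan2(M[1,0],M[0,0])))
c=snap('wrist','w10')
print('pin head top',ray(load('w9'),319.5,239,.076))
E
```

```text
toolz [-0.0469 -0.002  -0.9989] [0.46724499 0.27152371 0.15205627] 1.0024594812524459 76.1920309833264
pin head top [0.4481391  0.16556935 0.076     ]
```

View pics/w10.png

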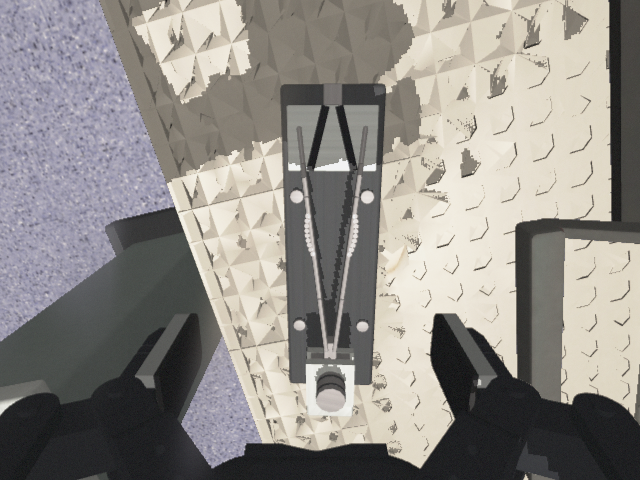

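```bash
cat >> h.py <<'E'
F=np.array([.4472,.1637,0]);D=np.array([np.cos(np.radians(76.45)),np.sin(np.radians(76.45)),0]);N=np.array([-D[1],D[0],0]);S=F+.08*D
def st(p): w=np.asarray(p)-S; return np.round([w@D*1e3,w@N*1e3],1)
E
python3 - <<'E'
from h import *
c=load('w10');f=c['frame'][:,:,::-1];cv2.imwrite('pics/w10c.png',cv2.resize(f[80:200,270:400],(780,720),interpolation=cv2.INTER_CUBIC)[:600])
for n,p in dict(tL=(299.5,128,.042),tR=(364.5,128,.042),rL=(305,232,.048),rR=(357,232,.048),pinhead=(330,401,.076),l1=(326,108,.038),l2=(311,165,.038),r1=(341,108,.038),r2=(362,165,.038)).items(): print(n,st(ray(c,*p)))
P,M=tool();G=P-M[:,2]*.019;print('grasp',st(G),'tcp',st(P))
E
```

```text
tL [94.3 19.8]
tR [ 94.2 -19.4]
rL [29.9 17. ]
rR [ 30.2 -16.3]
pinhead [-79.3  -0. ]
l1 [105.6   3.9]
l2 [71.3 13.3]
r1 [105.6  -5.2]
r2 [ 71.3 -18.9]
grasp [28.9  5.1] tcp [28.7  6. ]
```

View pics/w10c.png

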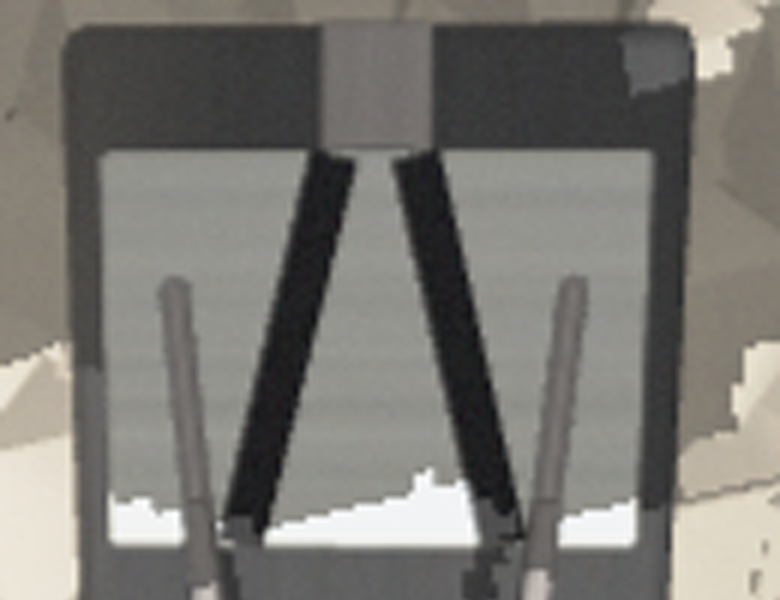

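Emit:
drive_tool:
  deltas:
    - [[0.003,0,-0.01],0]
    - [[0.002,0,-0.015],0]
    - [[0,0,-0.015],0]
    - [[0,0,-0.015],0]
    - [[0,0,-0.015],0]
    - [[0,0,-0.015],0]
    - [[0,0,-0.01],0]
    - [[0,0,0],0]

```text
time_s: 11.65
eef_pos: [0.4692, 0.2626, 0.0451]
eef_rot: [-0.014, 0.789, 0.614, -0.023]
wrist_force: [-0.3, -0.9, 0.2]
opening: 1.003
```

```bash
python3 - <<'E'
from h import *
P,M=tool();G=P-M[:,2]*.019;print('toolz',M[:,2].round(4),P,np.degrees(np.arctan2(M[1,0],M[0,0])));print('grasp',st(G),G[2])
E
```

```text
toolz [-0.0547 -0.006  -0.9985] [0.4691527  0.26256757 0.045055  ] 75.76402959637771
grasp [21.6  0.8] 0.0640262494040187
```

Emit:
drive_tool:
  deltas:
    - [[0.001,0.004,-0.003],0.005]
    - [[0.001,0.004,-0.004],0.005]
    - [[0.0005,0.001,-0.004],0]
    - [[0,0.0005,-0.003],0]
    - [[0,0,0],0]

```text
time_s: 12.15
eef_pos: [0.4733, 0.2729, 0.0312]
eef_rot: [-0.014, 0.786, 0.618, -0.022]
wrist_force: [0.8, 0.4, 0.6]
opening: 0.997
```

```bash
python3 - <<'E'
from h import *
P,M=tool();G=P-M[:,2]*.019;print('toolz',M[:,2].round(4),P,np.degrees(np.arctan2(M[1,0],M[0,0])));print('grasp',st(G),G[2])
E
```

```text
toolz [-0.0519 -0.0058 -0.9986] [0.47328086 0.27292647 0.0311839 ] 76.3584807866481
grasp [32.6 -0.7] 0.050157952340476764
```

Emit:
drive_tool:
  deltas:
    - [[-0.001,-0.002,-0.002],0]
    - [[0,0,0],0]
    - [[0,0,0],0]
    - [[0,0,0],0]
    - [[0,0,0],0]
    - [[0,0,0],0]
    - [[0,0,0],0]
  gripper: 0.4

```text
time_s: 12.85
eef_pos: [0.4718, 0.2711, 0.0298]
eef_rot: [-0.014, 0.786, 0.618, -0.022]
wrist_force: [-0.8, 0.3, 0.5]
opening: 0.398
```

```bash
python3 - <<'E'
from h import *
P,M=tool();G=P-M[:,2]*.019;print('toolz',M[:,2].round(4),P,np.degrees(np.arctan2(M[1,0],M[0,0])));print('grasp',st(G),G[2])
c=snap('wrist','w11')
E
```

```text
toolz [-0.0522 -0.0053 -0.9986] [0.47178544 0.27112607 0.02976921] 76.37121881368769
grasp [30.5  0.3] 0.04874307975971309
```

View pics/w11.png

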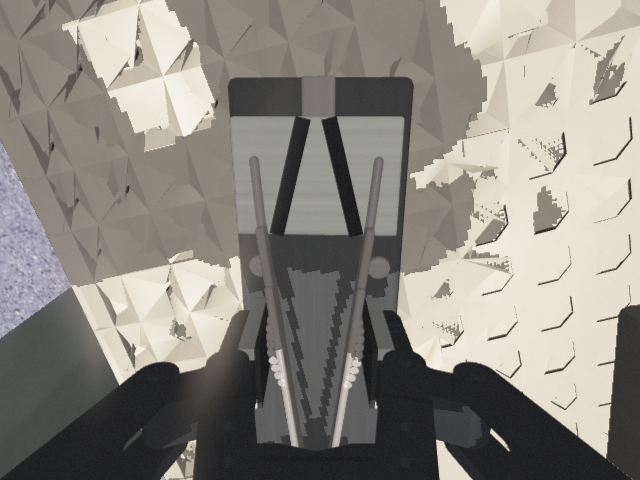

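Emit:
drive_tool:
  deltas:
    - [[0,0,0],0]
    - [[0,0,0],0]
    - [[0,0,0],0]
  gripper: 0.26

```text
time_s: 13.2
eef_pos: [0.4725, 0.2716, 0.0304]
eef_rot: [-0.014, 0.786, 0.618, -0.021]
wrist_force: [-1.1, 0.6, 0.5]
opening: 0.263
```

```bash
cat >> h.py <<'E'
def look(f):
    c=snap('wrist',f);P,M=tool();G=P-M[:,2]*.019;o=get_obs();print('toolz',M[:,2].round(4),np.degrees(np.arctan2(M[1,0],M[0,0])).round(2),'grasp',st(G),G[2].round(4),'open',o['opening'].round(3),'F',o['wrist_force'].round(1))
    g=c['frame'][:,:,::-1];cv2.imwrite('pics/'+f+'c.png',cv2.resize(g[100:260,220:420],(800,640),interpolation=cv2.INTER_CUBIC)[:600])
    return c
E
python3 -c "
from h import *
look('w12')"
```

```text
Traceback (most recent call last):
  File "h.py", line 24, in look
    c=snap('wrist',f);P,M=tool();G=P-M[:,2]*.019;o=get_obs();print('toolz',M[:,2].round(4),np.degrees(np.arctan2(M[1,0],M[0,0])).round(2),'grasp',st(G),G[2].round(4),'open',o['opening'].round(3),'F',o['wrist_force'].round(1))
                                                                                                                                                                             ^^^^^^^^^^^^^^^^^^
AttributeError: 'float' object has no attribute 'round'
```

```bash
sed -i "s/o\['opening'\].round(3)/round(o['opening'],3)/" h.py
python3 -c "
from h import *
look('w12')"
```

```text
toolz [-0.0507 -0.0045 -0.9987] 76.37 grasp [31.1 -0.3] 0.0494 open 0.258 F [-0.5  0.9  1.8]
```

View pics/w12.png

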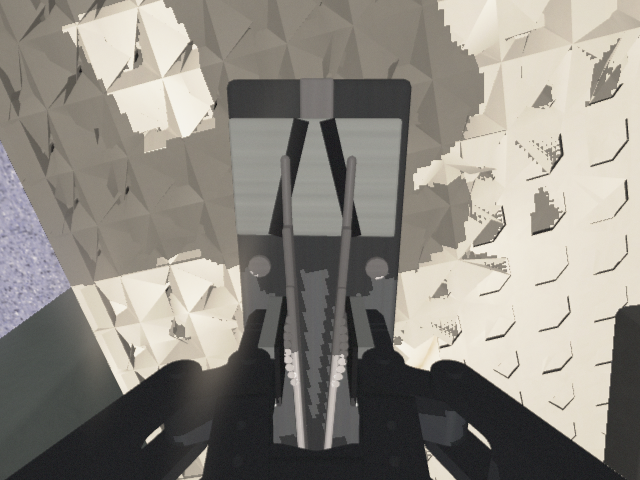

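```bash
cat >> h.py <<'E'
def tips(f,tl,tr,lL,lR):
    # lL,lR: list of two px points each on line centreline (z=.038)
    c=load(f)
    for nm,t,l in (('L',tl,lL),('R',tr,lR)):
        a=ray(c,*l[0],.038);b=ray(c,*l[1],.038);T=ray(c,*t,.042)
        sa,sb,sT=st(a),st(b),st(T)
        k=(sb[1]-sa[1])/(sb[0]-sa[0]); y=sa[1]+k*(sT[0]-sa[0])
        print(nm,'tip',sT,'line n at tip',round(y,2),'need dn',round(y-sT[1],2),'slope',round(k,3))
E
python3 - <<'E'
from h import *
c=load('w12');g=c['frame']
gray=g.mean(2)
for v in (125,130,135,140,145,150,153,156,160,165,170,175,180,190,200):
    r=gray[v,250:390]; m=r<60
    idx=np.flatnonzero(m)+250; 
    runs=np.split(idx,np.flatnonzero(np.diff(idx)>1)+1); print(v,[(a[0],a[-1]) for a in runs if len(a)>1])
E
```

```text
125 [(np.int64(293), np.int64(307)), (np.int64(321), np.int64(335))]
130 [(np.int64(292), np.int64(306)), (np.int64(322), np.int64(336))]
135 [(np.int64(291), np.int64(305)), (np.int64(323), np.int64(337))]
140 [(np.int64(290), np.int64(304)), (np.int64(325), np.int64(339))]
145 [(np.int64(289), np.int64(302)), (np.int64(326), np.int64(340))]
150 [(np.int64(288), np.int64(301)), (np.int64(327), np.int64(341))]
153 [(np.int64(287), np.int64(300)), (np.int64(328), np.int64(341))]
156 [(np.int64(289), np.int64(300)), (np.int64(328), np.int64(342))]
160 [(np.int64(290), np.int64(299)), (np.int64(329), np.int64(343))]
165 [(np.int64(290), np.int64(298)), (np.int64(331), np.int64(344))]
170 [(np.int64(291), np.int64(297)), (np.int64(332), np.int64(345))]
175 [(np.int64(291), np.int64(295)), (np.int64(333), np.int64(345))]
180 [(np.int64(291), np.int64(294)), (np.int64(334), np.int64(345))]
190 [(np.int64(279), np.int64(281)), (np.int64(291), np.int64(292)), (np.int64(337), np.int64(344))]
200 [(np.int64(277), np.int64(281)), (np.int64(339), np.int64(343))]
```

View pics/w12c.png

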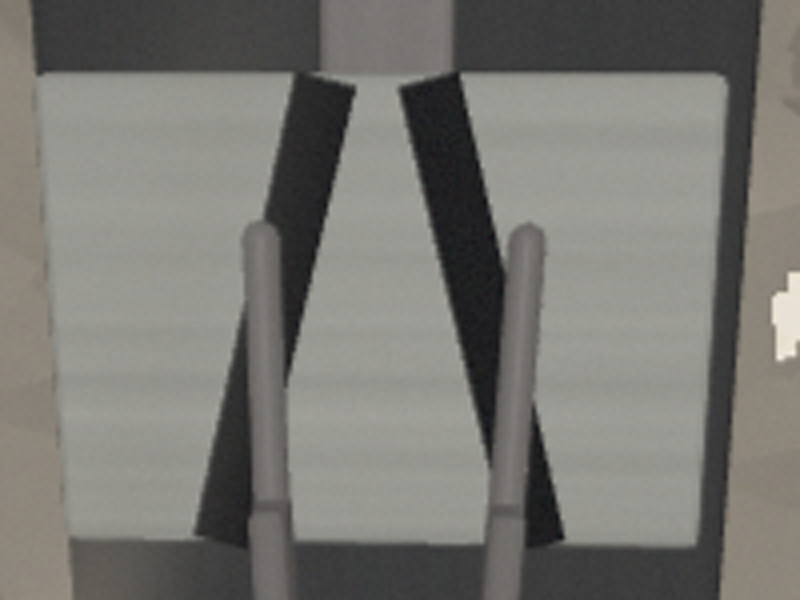

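```bash
python3 - <<'E'
from h import *
f='w12'
cv=lambda u,v:(220+(u+.5)/4-.5,100+(v+.5)/4-.5)
tips(f,cv(262,232),cv(527,232),[(300,125),(295,145)],[(328,125),(337.5,165)])
c=load(f);print(st(c['eye']),c['eye'][2])
for z in (.042,.05): print(st(ray(c,*cv(262,225),z)),st(ray(c,*cv(527,225),z)))
E
```

```text
L tip [95.7  9.4] line n at tip 7.44 need dn -1.96 slope -0.27
R tip [ 95.8 -11.7] line n at tip -6.64 need dn 5.06 slope 0.252
[115.2  -6.5] 0.17118528665558352
[96.3  9.4] [ 96.4 -11.7]
[97.4  8.4] [ 97.5 -11.4]
```

Emit:
drive_tool:
  deltas:
    - [[-0.0008,0,0],0]
    - [[0,0,0],0]
    - [[0,0,0],0]
  gripper: 0.225

```text
time_s: 13.6
eef_pos: [0.4721, 0.2718, 0.0306]
eef_rot: [-0.014, 0.786, 0.618, -0.021]
wrist_force: [-0.5, 1.3, 1.2]
opening: 0.228
```

```bash
python3 -c "
from h import *
look('w13')"
```

```text
toolz [-0.0497 -0.0039 -0.9988] 76.36 grasp [31.2  0.2] 0.0495 open 0.231 F [-0.2  1.4 -0.1]
```

View pics/w13c.png

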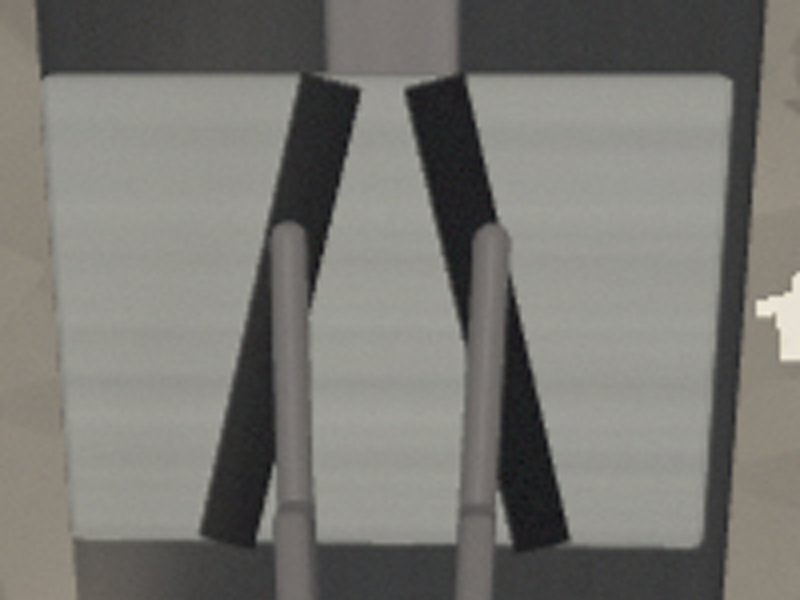

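```bash
python3 - <<'E'
from h import *
cv=lambda u,v:(220+(u+.5)/4-.5,100+(v+.5)/4-.5)
L=[cv(325,110),cv(232,520)];Rr=[cv(439,110),cv(538,520)]
tips('w13',cv(289,232),cv(490,232),L,Rr)
import h
c=load('w13')
for z in (.046,.05):
  print(z,st(ray(c,*cv(289,232),z)),st(ray(c,*cv(490,232),z)))
E
```

```text
L tip [95.8  7.7] line n at tip 7.29 need dn -0.41 slope -0.249
R tip [95.9 -8.3] line n at tip -6.45 need dn 1.85 slope 0.258
0.046 [96.4  7.3] [96.5 -8.3]
0.05 [97.   6.9] [97.1 -8.2]
```

Emit:
drive_tool:
  deltas:
    - [[-0.0005,0,0],0]
    - [[0,0,0],0]
    - [[0,0,0],0]
  gripper: 0.212

```text
time_s: 13.95
eef_pos: [0.4719, 0.2719, 0.0306]
eef_rot: [-0.014, 0.786, 0.618, -0.02]
wrist_force: [0.5, 1.3, 1.2]
opening: 0.217
```

```bash
python3 -c "
from h import *
look('w14')"
```

```text
toolz [-0.049  -0.0037 -0.9988] 76.36 grasp [31.2  0.4] 0.0496 open 0.213 F [-0.1  1.4  1.1]
```

View pics/w14c.png

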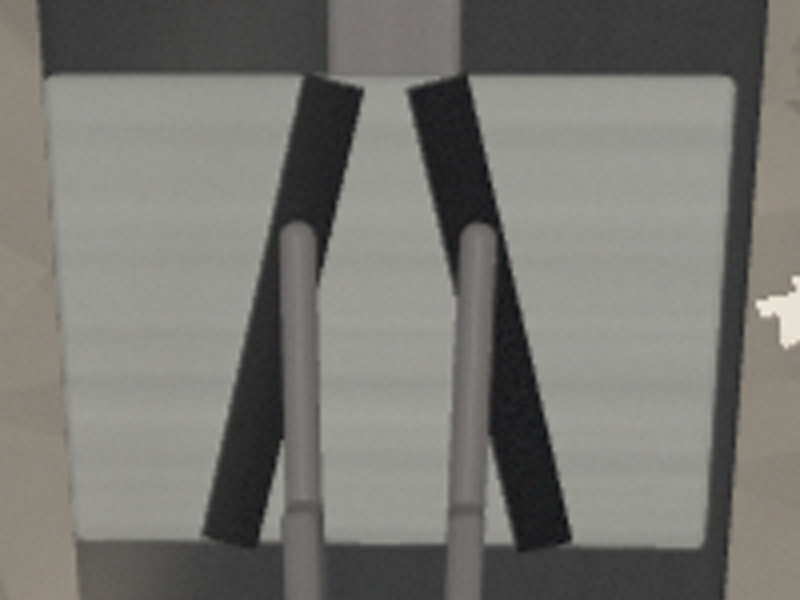

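```bash
python3 - <<'E'
from h import *
cv=lambda u,v:(220+(u+.5)/4-.5,100+(v+.5)/4-.5)
L=[cv(328,110),cv(235,520)];Rr=[cv(442,110),cv(541,520)]
tips('w14',cv(299,232),cv(478,232),L,Rr)
c=load('w14')
for z in (.046,.05):
  print(z,st(ray(c,*cv(299,232),z)),st(ray(c,*cv(478,232),z)))
E
```

```text
L tip [95.9  7.1] line n at tip 7.27 need dn 0.17 slope -0.249
R tip [95.9 -7.2] line n at tip -6.55 need dn 0.65 slope 0.258
0.046 [96.5  6.7] [96.5 -7.1]
0.05 [97.1  6.3] [97.1 -7.1]
```

Emit:
drive_tool:
  deltas:
    - [[-0.0005,0,0],0]
    - [[0,0,0],0]
    - [[0,0,0],0]
    - [[0,0,0],0]
    - [[0,0,0],0]
    - [[0,0,0],0]
    - [[0,0,0],0]
    - [[0,0,0],0]

```text
time_s: 14.8
eef_pos: [0.4717, 0.2719, 0.0306]
eef_rot: [-0.014, 0.786, 0.618, -0.02]
wrist_force: [0.4, 1.9, -0.5]
opening: 0.218
```

```bash
python3 -c "
from h import *
look('w15');s=snap('scene','s15');f=s['frame'][:,:,::-1];cv2.imwrite('pics/s15c.png',cv2.resize(f[180:270,240:330],(600,600),interpolation=cv2.INTER_CUBIC))"
```

```text
toolz [-0.0483 -0.0035 -0.9988] 76.35 grasp [31.2  0.7] 0.0496 open 0.212 F [1.  1.1 0.4]
```

View pics/w15c.png

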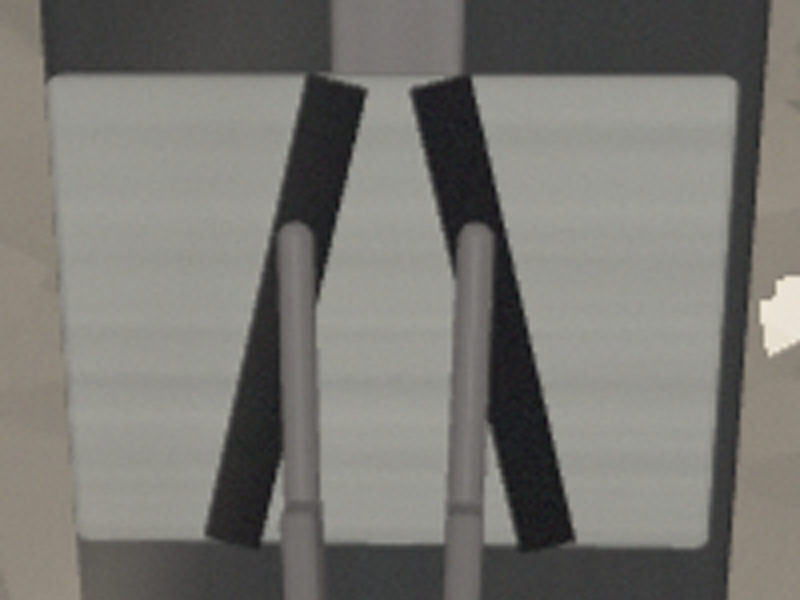

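View pics/s15c.png

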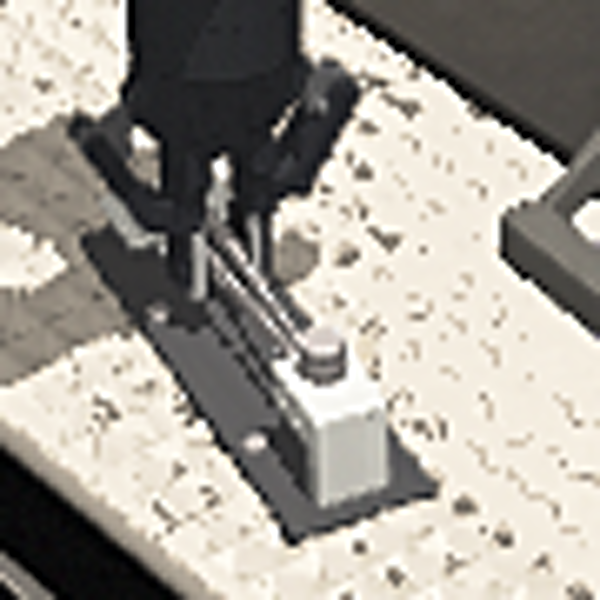

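View pics/w15.png

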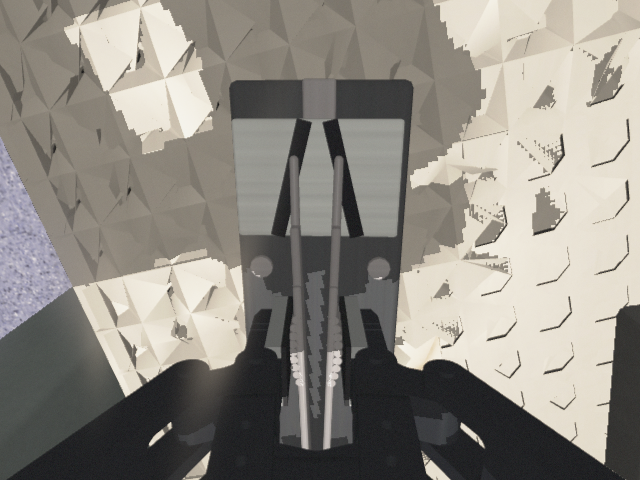

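```bash
python3 - <<'E'
from h import *
cv=lambda u,v:(220+(u+.5)/4-.5,100+(v+.5)/4-.5)
tips('w15',cv(296,230),cv(475,230),[cv(331,110),cv(238,520)],[cv(445,110),cv(544,520)])
c=load('w15');print(st(ray(c,*cv(296,230),.05)),st(ray(c,*cv(475,230),.05)))
o=get_obs();print(o['time_s'],np.abs(o['dq']).max())
hand_in()
E
```

```text
L tip [96.   7.6] line n at tip 7.24 need dn -0.36 slope -0.249
R tip [96.1 -6.7] line n at tip -6.5 need dn 0.2 slope 0.258
[97.2  6.8] [97.2 -6.6]
14.9 0.0012113758761515686
the job is handed in; nothing more can be done
```

I put the pin through the fork and lug, squeezed the blades until each tip stood over its own line, and handed the job in at 14.9 s with the fingers still holding the gap. `hand_in()` gave no verdict.

- **Pin:** pressing it down met about 30 N at the height expected for a seated head. After release, the wrist and scene pictures showed the head on the fork. Its measured position along the stand was within about 1 mm of the hole. An earlier picture, from farther back, read about 2 mm off.
- **Tips:** the last picture put the left tip 0.4 mm and the right tip 0.2 mm from their line centres, against 2.5 mm allowed. If the blade ends I could see sit as high as 50 mm, those errors stay under about 0.5 mm. The tips were about 14 mm apart, and in every picture I took they stayed apart.
- **Steadiness:** over the last 0.8 s the gripper stayed still apart from a deliberate shift of a fraction of a millimetre. The joints were almost at rest, and the wrist force was at most about 2 N.
- **What was off:** the tool drifted to about 2.8 degrees of tilt during the moves and I could not correct it directly. I allowed for it when aiming. The pin still went in and the blades still lined up.
- **Bystanders:** I kept well clear of the sensor, filter and clamp, but took no final picture to check them.

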